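Put a gas detector on test and reset the cut-out

TASK

Put the gas detector on test: hold it and push its red end button fully in against the steel striker plate to switch it on, not with the fingers, then set it down gently in the test dock, screen up, nose towards the gas port, and let go. Then reset the tripped cut-out: push the lever fully to OFF first, then throw it fully to ON. Leave everything else on the bench where it is.

Things in the scene. Friction and masses are not known exactly. Their poses are not given: they have to be found in the camera images.
- detector_center (a point): Handheld gas detector: yellow bar, black rubber middle, loose on the bench. Rectangular body 150 (x) x 34 (y) x 44 mm (z), 0.2 to 0.37 kg. Point: body centre, 22 mm above its underside. x points along it to the red end button, z up through its small screen; at -x a grey nose, 24 mm diameter, stands 12 mm out of the end. Grasp across the 34 mm width at the middle.
- plunger_tip (a point): Centre of the outer face of the detector's red end button (20 mm diameter), on the body's centre line, 89 mm from the detector's centre at the start (79 mm when fully in). Same axes as the detector: x points out of the button's face.
- plunger (a joint): Travel of the red end button in m: 0 = out (off), 0.010 = fully in (on). Takes about 7 N along the detector's length, has no return spring and stays where it is pushed; starts at 0 to 0.002.
- striker_face (a point): Striker: an upright steel plate, 90 mm wide and 110 mm tall, fixed to the bench on a yellow foot, to the robot's left. This point is on its bare front face, on the middle line, 65 mm above the bench. Axes: x points into the plate (the direction to press in), y along its width, z up. The face is vertical; the space in front of it (-x) is free.
- dock_seat (a point): Test dock fixed to the bench: grey base, two blue U saddles. Point midway between the saddles at their floor level, 25 mm above the bench; x along the dock away from its gas port, z up. Saddles at x = -52 and 52 mm, 24 mm long, slots 42 mm wide, 10 mm walls rising 18 mm above the floor; an 80 mm gap for fingers between. The docked detector's centre is 22 mm above this point, its x along the dock's x.
- dock_port (a point): Face of the dock's gas port, an aluminium block with brass fittings, 62 mm wide and 62 mm high, at the dock's -x end, 99 mm from the seat point; this point is 47 mm above the bench. The docked detector's grey nose points at it, about 12 mm away when the detector is centred on the saddles. Axes as the seat's. The dock's base between the saddles is 10 mm high.
- trip_pivot (a point): Fixed grey cut-out box, 110 mm (x) x 96 mm (y) x 50 mm tall, with a trip lever on top. This point is the lever's pivot, 55 mm above the bench, over the centre of the box. Axes: y is the lever's hinge axis, x points from the OFF side (green mark) to the ON side (red mark), z up.
- trip_tip (a point): Middle of the outer end of the trip lever, 75 mm from its pivot. The lever is a steel rod with a black grip at its end, 40 mm wide (along the hinge), 16 mm thick and 26 mm long. It can be pushed from either side.
- trip (a joint): Angle of the trip lever in rad: 0 = fully OFF (leaning 0.55 rad from vertical towards the box's -x side, green mark), 0.55 = upright, 1.10 = fully ON (leaning 0.55 rad to +x, red mark). Starts tripped, between 0.4 and 0.7. It stays where it is left and needs about 3.5 N at the tip.
- cup_mid (a point): Bystander, to be left alone: white paper cup, 80 mm across the rim, 85 mm tall, loose on the bench. Point half-way up on its middle line.
- canister_mid (a point): Bystander, to be left alone: red spray-type gas can, 66 mm diameter, 120 mm tall, loose on the bench. Point half-way up on its middle line.
- sensor_a_mid (a point): Bystander, to be left alone: stainless sensor box with a blue patch on top, 75 x 110 x 40 mm, loose on the bench. Point half-way up on its middle line.
- sensor_b_mid (a point): Bystander, to be left alone: stainless sensor box with a black disc on top, 75 x 110 x 40 mm, loose on the bench. Point half-way up on its middle line.
- wrench_mid (a point): Bystander, to be left alone: steel wrench lying flat, 170 mm long, loose on the bench. Point at the middle of its length.
- jar_mid (a point): Bystander, to be left alone: amber jar with a white cap, 60 mm diameter, 90 mm tall, loose on the bench. Point half-way up on its middle line.
Things that resemble listed ones, but are neither listed nor needed, are in the scene too. What is shaped like the part that bears trip_pivot but purple is not meant.

How it is judged:
By the outcome, as a careful person would: the job done as asked, in the order asked, and still so for the second after the job is handed in, with the robot touching nothing.
It also fails if it takes over 72 s, if anything falls off the work surface, if the arm or the gripper's body presses on something with over 40 N, if the wrist force passes 120 N, or if a joint passes its speed limit or range.

ROBOT

A 6-joint arm with a two-finger parallel gripper is mounted at the origin on the work surface. World frame = base frame: x ahead of the robot, y to its left, z up, the work surface at z = 0. Lengths are in mm, angles in rad, forces in N, time in s.
With the tool pointing down it reaches from about 275 to 725 mm from the base axis. Payload 15.9 kg.
Tool frame: the origin (TCP) lies midway between the tips of the shut fingers; the grasp point (between the pads) lies 19 mm behind it; z points along the fingers, y is the line along which they close (so a half turn about z gives the same grasp; the last joint's range is limited). The gripper opens to 85 mm and grips with 20 to 120 N. Pads are 22 mm wide; open, the fingers measure 114 mm over their backs; the gripper's body (76 mm by 85 mm) begins 54 mm behind the grasp point. The pads swing forward as they close: fully open they stand 13 mm farther back than shut.
Start: joints at [1.152, 0.213, -0.034, 1.323, 0, 1.571], TCP at [203.325, 456.776, 231.306] pointing down, gripper open.
Joint ranges: [-2.98, 2.98], [-0.74, 1.72], [-1.14, 1.35], [-2.1, 2.04], [-1.57, 1.44], [-3.14, 3.14]. Speed limits (rad/s): [1.89, 1.89, 2.39, 2.57, 3.14, 3.14].

INTERFACE

Orientations are given as a rotation vector (axis times angle).
In Python, from cell import robot gives the robot as it stands.
- The arm moves only by the tool move_arm, never from a script. Its arguments are lists of equal length, an entry for each row: "slide": the shift along the tool's x, y, z in cm, a list of three; "delta_rot": the turn, a rotation vector about the tool's x, y, z in rad, a list of three; "grip": the closure, from 0 (fully open) to 1 (shut). A call has 1 to 8 rows; each row shifts and turns the commanded pose from where the row before left it, along the tool's axes as they then stand; what a row does not reach is not made up. A row lasts 1/10 s, in which the tool goes at most 50 mm and 8.59 degrees, less where a joint would pass 70% of its speed; a pose out of reach is approached as far as the arm can. A call with a gripper value outside its range is refused whole. The fingers move at their own pace and stop on an object; "grip_force" is the grip in N (left out, the last holds). Time passes only in rows, so rows that do not move let the fingers close. It gives the time, the measured TCP pose, the force, the opening and the grip force at its end, in the units of the state.
- robot.read_state(): the state, without advancing time (a new reading comes with each control period).
- robot.grab_frame(name): name is "scene" or "side" or "wrist"; returns a dict with "image" (480x640x3 uint8, red, green, blue), "fov_y" (degrees; the focal length in pixels is half the picture's height over the tangent of half this angle, whatever the lens; pixels are square), "cx", "cy" (the principal point, pixels), "distortion" ([k1, k2, p1, p2, k3] as OpenCV has them; the pictures are not rectified), "pose" (4x4, takes a point from camera to world coordinates). Camera axes: x right, y down, z forward; pixel columns grow to the right and rows downward; lengths in mm; the calibration is good to about 2 mm. A picture is of the moment at which its call begins. There is no depth.
- robot.job_done(): hands the job in; it is judged then, once.
The state is a dict: "time": time; "qpos": joint angles; "qvel": joint speeds; "joint_torque": joint torques, N m; "tool_pos": TCP position; "tcp_rot": TCP orientation; "wrist_force": force on the tool from outside, world axes, zero at the start; "moment": the same for the moment, N m; "opening": finger opening in mm; "grip_force": force on a finger pad.
Only numpy, scipy, OpenCV 4.12 (cv2) and the standard library are available. Lean on these libraries where they do the work, as an engineer would, in place of code of your own. Each camera call takes 0.05 s, during which the arm holds its last target. There are 200 camera calls.

## Working session

There is one attempt and no reset: what is moved stays moved. The work goes in short steps, Python scripts to look and compute and a tool call to move; the robot and the scene stay as the last step left them, time stands still between calls to the robot, and variables do not carry over. Pictures are saved under pics/ and viewed, at most 14 in all, crops included, and the job is handed in when it is done.

Besides the shell and the picture viewer there is one more tool, called after "Call:" as name(argument=value, ...) on one line, values as JSON. move_arm: Moves the arm, as the interface text tells. Its arguments: {"type":"object","properties":{"slide":{"type":"array"},"delta_rot":{"type":"array"},"grip":{"type":"array"},"grip_force":{"type":"number"}},"required":["slide","delta_rot","grip"]}

```bash
mkdir -p pics; cat > h.py <<'E'
import numpy as np, cv2, pickle
from cell import robot
def grab(n,f):
    d=robot.grab_frame(n); cv2.imwrite(f'pics/{f}.png',d['image'][:,:,::-1]); pickle.dump(d,open(f'pics/{f}.pkl','wb')); return d
def load(f): return pickle.load(open(f'pics/{f}.pkl','rb'))
def K(d):
    f=240/np.tan(np.radians(d['fov_y'])/2); return np.array([[f,0,d['cx']],[0,f,d['cy']],[0,0,1.]])
def ray(d,p):
    u=cv2.undistortPoints(np.array([[p]],float),K(d),np.array(d['distortion'],float))[0,0]
    P=np.array(d['pose']); return P[:3,3],P[:3,:3]@np.array([u[0],u[1],1])
def onz(d,p,z):
    o,v=ray(d,p); return o+v*(z-o[2])/v[2]
def two(d1,p1,d2,p2):
    o1,v1=ray(d1,p1);o2,v2=ray(d2,p2)
    s=np.linalg.lstsq(np.c_[v1,-v2],o2-o1,rcond=None)[0]
    a=o1+v1*s[0];b=o2+v2*s[1]; return (a+b)/2,np.linalg.norm(a-b)
def proj(d,X):
    P=np.linalg.inv(np.array(d['pose'])); r=cv2.Rodrigues(P[:3,:3])[0]
    return cv2.projectPoints(np.array([X],float),r,P[:3,3],K(d),np.array(d['distortion'],float))[0].reshape(-1,2)
E
python3 - <<'E'
from h import *
for n in('scene','side','wrist'):
    d=grab(n,n+'0'); print(n,d['fov_y'],np.round(d['pose'],2).tolist())
print(robot.read_state())
E
```

```text
scene 56.31735508079594 [[-0.65, 0.53, -0.54, 1102.38], [0.76, 0.48, -0.45, 446.6], [0.02, -0.7, -0.71, 879.47], [0.0, 0.0, 0.0, 1.0]]
side 46.426653372206246 [[0.67, -0.36, 0.65, -362.86], [-0.74, -0.33, 0.59, -818.45], [-0.0, -0.87, -0.49, 724.63], [0.0, 0.0, 0.0, 1.0]]
wrist 64.73462528886182 [[0.41, 0.87, 0.28, 133.39], [0.91, -0.39, -0.12, 488.19], [-0.0, 0.3, -0.95, 373.73], [0.0, 0.0, 0.0, 1.0]]
{'time': 0.15, 'qpos': array([ 1.15197481e+00,  2.13242556e-01, -3.48756270e-02,  1.32347730e+00,
       -1.50126143e-05,  1.57079609e+00]), 'qvel': array([ 0.00110729, -0.00147057,  0.00183482,  0.00268032,  0.00040987,
        0.0002295 ]), 'joint_torque': array([ 6.89692843e-05, -6.86405253e+01,  4.87247443e+01,  1.29280239e-02,
       -1.41539049e-04, -5.38688539e-06]), 'tool_pos': array([203.24865959, 456.56296732, 230.94572729]), 'tcp_rot': array([-6.53053591e-01, -3.07281180e+00,  1.23273161e-03]), 'wrist_force': array([ 0.45101014,  0.96887198, -0.91699045]), 'moment': array([-0.00287984, -0.00515696,  0.03141452]), 'grip_force': 0.0, 'opening': 85.11463297265419}
```

View pics/scene0.png

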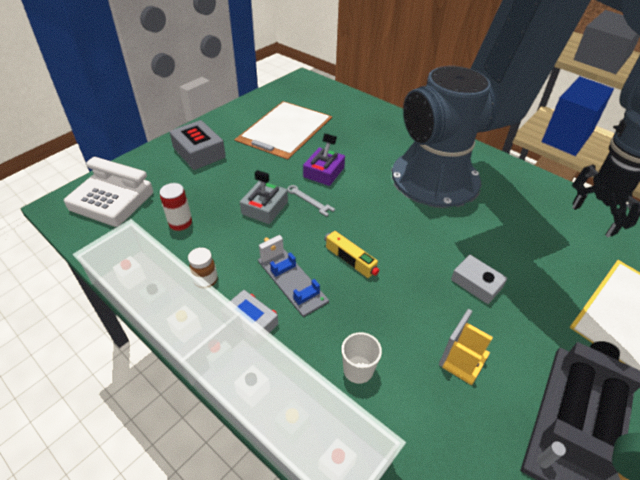

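View pics/side0.png

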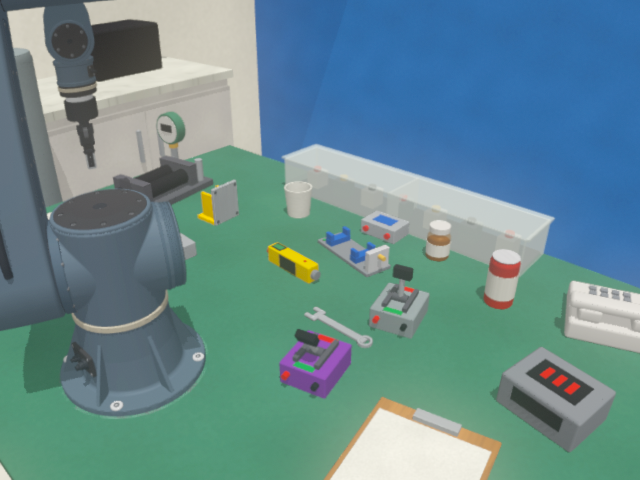

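The scene picture shows the yellow detector at (352,254) with its red button at (376,270), the dock at (293,275) and the striker at (462,345). The grey cut-out is at (264,200); the purple one at (324,163) is a decoy. In the side picture the detector is at (293,262), the dock at (355,250), the cut-out at (400,305), the purple decoy at (316,362) and the striker at (222,202).

Things that could be mistaken for the detector: the yellow striker foot (465,355) and the yellow-framed board (615,310). For the cut-out: the purple box (324,163) and the grey device with a red display (197,145). For the dock: the black cradle (590,410). Next I'll check the choices in one close crop.

```bash
python3 - <<'E'
from h import *
a=cv2.imread('pics/scene0.png');b=cv2.imread('pics/side0.png')
r=lambda i,x,y,w,h:cv2.resize(i[y:y+h,x:x+w],(400,300),interpolation=cv2.INTER_CUBIC)
cv2.imwrite('pics/crop1.png',np.vstack([np.hstack([r(a,230,220,160,120),r(b,240,210,160,120)]),np.hstack([r(a,400,290,120,90),r(a,225,155,80,60)])]))
E
```

```text
(no output)
```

View pics/crop1.png

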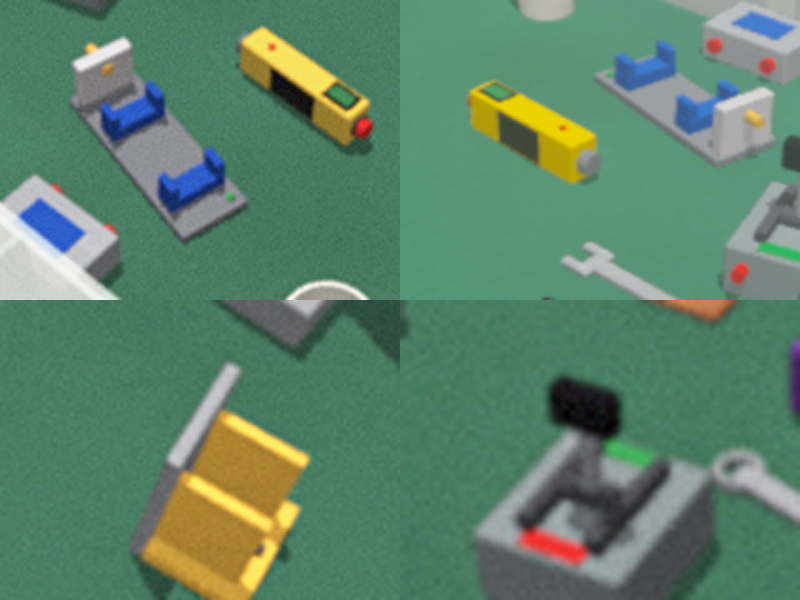

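```bash
python3 - <<'E'
from h import *
s=load('scene0');e=load('side0')
c1=lambda x,y:(230+x/2.5,220+y/2.5); c2=lambda x,y:(240+(x-400)/2.5,210+y/2.5); c4=lambda x,y:(225+(x-400)/5,155+(y-300)/5);c3=lambda x,y:(400+x/10*3,290+(y-300)*.3)
R=lambda n,v:print(n,np.round(v,1))
b=onz(s,c1(364,128),22);n=onz(s,c1(243,42),22);R('but',b);R('nose',n);R('len(170) ',np.linalg.norm(b-n))
R('nose side',onz(e,c2(590,163),22))
R('top red dot 2view',two(s,c1(272,47),e,c2(562,127))[0]);R('screen',two(s,c1(342,96),e,c2(497,91))[0])
def blobs(d,name,lo,hi,z,roi):
    hsv=cv2.cvtColor(d['image'],cv2.COLOR_RGB2HSV);m=cv2.inRange(hsv,lo,hi)
    x,y,w,h=roi; q=np.zeros_like(m);q[y:y+h,x:x+w]=m[y:y+h,x:x+w]
    N,_,st,ce=cv2.connectedComponentsWithStats(q)
    for i in range(1,N):
        if st[i,4]>12: print(name,ce[i].round(1),st[i,4],onz(d,ce[i],z).round(1))
blobs(s,'green',(45,120,100),(80,255,255),51,(240,170,60,60));blobs(s,'red',(0,150,120),(6,255,255),51,(240,190,40,40))
blobs(e,'red',(0,150,120),(6,255,255),51,(380,280,50,50))
blobs(e,'green',(60,150,120),(80,255,255),51,(370,295,50,30))
R('lever tip grip centre',two(s,c4(584,406),e,(403,273)))
# dock: wall tops (z=43): scene crop
for p in((106,115),(155,90),(163,180),(213,155)):R('wall',onz(s,c1(*p),43))
for p in((622,62),(666,47),(682,95),(727,87)):R('wall side',onz(e,c2(*p),43))
R('port top L',onz(s,c1(73,68),62));R('port top R',onz(s,c1(130,42),62))
R('base c',onz(s,c1(185,240),10));R('base c2',onz(s,c1(246,205),10))
for p in((235,366),(172,466)):R('plate top',onz(s,c3(*p),110))
R('plate bot',onz(s,c3(135,552),0))
def corn(): 
  pass
E
python3 - <<'E'
import cv2,numpy as np
b=cv2.imread('pics/side0.png')
r=lambda x,y,w,h:cv2.resize(b[y:y+h,x:x+w],(400,300),interpolation=cv2.INTER_CUBIC)
cv2.imwrite('pics/crop2.png',np.hstack([r(185,170,80,60),r(360,255,80,60)]))
E
```

```text
but [459.4  95.2  22. ]
nose [448.6 -72.   22. ]
len(170)  167.5
nose side [448.8 -74.6  22. ]
top red dot 2view [451.8 -33.4  43.4]
screen [458.6  61.6  43.8]
green [270.3 185. ] 32 [ 420.6 -312.8   51. ]
red [255.2 203.8] 39 [ 506.4 -285.6   51. ]
red [408.7 289. ] 29 [ 507.5 -291.4   51. ]
green [392.7 310.4] 56 [ 421.  -311.1   51. ]Traceback (most recent call last):
  File "<stdin>", line 17, in <module>
  File "<stdin>", line 4, in <lambda>
    return _wrapfunc(a, 'round', decimals=decimals, out=out)
    return _wrapit(obj, method, *args, **kwds)
    conv = _array_converter(obj)
ValueError: setting an array element with a sequence. The requested array has an inhomogeneous shape after 1 dimensions. The detected shape was (2,) + inhomogeneous part.
```

View pics/crop2.png

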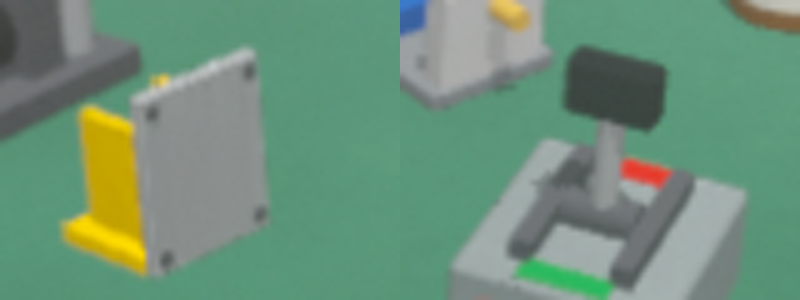

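The crop shows the plate's front face with corners at side pixels (212,191), (236,181), (238,214) and (215,224). The black lever grip is at side (483/5, i.e. 403,272), near upright.

```bash
python3 - <<'E'
from h import *
s=load('scene0');e=load('side0')
c1=lambda x,y:(230+x/2.5,220+y/2.5); c2=lambda x,y:(240+(x-400)/2.5,210+y/2.5); c4=lambda x,y:(225+(x-400)/5,155+(y-300)/5);c3=lambda x,y:(400+x/10*3,290+(y-300)*.3)
R=lambda n,v:print(n,np.round(v,1))
p,g=two(s,c4(584,406),e,(403,272.2));R('lever grip',p);print(g)
for p in((106,115),(155,90),(163,180),(213,155)):R('wall',onz(s,c1(*p),43))
for p in((622,62),(666,47),(682,95),(727,87)):R('wall side',onz(e,c2(*p),43))
R('port top L',onz(s,c1(73,68),62));R('port top R',onz(s,c1(130,42),62))
R('base c',onz(s,c1(185,240),10));R('base c2',onz(s,c1(246,205),10))
for p in((235,366),(172,466)):R('plate top',onz(s,c3(*p),110))
R('plate bot',onz(s,c3(135,552),0))
for (x,y),z in zip(((135,103),(255,54),(267,222),(150,274)),(110,110,0,0)):R('plate side',onz(e,(185+x/5,170+y/5),z))
# wrist-over-detector helper: current rot
from scipy.spatial.transform import Rotation as Ro
st=robot.read_state();R('R',Ro.from_rotvec(st['tcp_rot']).as_matrix().ravel())
w=load('wrist0');Rt=Ro.from_rotvec(st['tcp_rot']).as_matrix();R('cam in tool',Rt.T@(np.array(w['pose'])[:3,3]-st['tool_pos']))
E
```

```text
lever grip [ 464.4 -298.4  116.7]
3.5555851277801818
wall [629.9 -94.9  43. ]
wall [574.2 -81.6  43. ]
wall [650.8   0.7  43. ]
wall [597.7  15.9  43. ]
wall side [588.3   8.1  43. ]
wall side [643.8  -4.4  43. ]
wall side [576.4 -80.6  43. ]
wall side [ 618.7 -103.8   43. ]
port top L [ 619.1 -150.3   62. ]
port top R [ 555.6 -133.3   62. ]
base c [670.1  45.4  10. ]
base c2 [602.4  62.1  10. ]
plate top [478.1 344.2 110. ]
plate top [568.7 349.7 110. ]
plate bot [565.5 349.7   0. ]
plate side [473.2 330.2 110. ]
plate side [561.3 333.  110. ]
plate side [566.3 340.1   0. ]
plate side [478.4 339.3   0. ]
R [-0.9  0.4 -0.   0.4  0.9 -0.  -0.  -0.  -1. ]
cam in tool [  76.7    0.4 -142.8]
```

```bash
cat >> h.py <<'E'
from scipy.spatial.transform import Rotation as Ro
def plan(tp,yaw,n,start=None,syaw=None):
    "rows (cm, rad) to TCP tp, tool x yaw, tool pointing down"
    st=robot.read_state();p=np.array(st['tool_pos'] if start is None else start,float)
    if syaw is None: x=Ro.from_rotvec(st['tcp_rot']).as_matrix()[:,0];syaw=np.arctan2(x[1],x[0])
    print('from',p.round(1),round(syaw,3))
    d0=(yaw-syaw+np.pi)%(2*np.pi)-np.pi;a=syaw;S=[];D=[];p0=p.copy()
    F=lambda a:np.array([[np.cos(a),np.sin(a),0],[np.sin(a),-np.cos(a),0],[0,0,-1]])
    for i in range(1,n+1):
        w=p0+(np.array(tp)-p0)*i/n; s=np.round(F(a).T@(w-p)/10,2); p=p+F(a)@s*10
        t=-round(syaw+d0*i/n-a,3); a-=t; S.append(s.tolist());D.append([0,0,t])
    print(S);print(D);print('end',p.round(1),round(a,3))
E
python3 -c "
from h import *
plan((454,11,200),1.507,13)"
```

```text
from [203.2 456.6 230.9] 2.723
[[-3.16, -2.35, 0.24], [-3.36, -2.04, 0.24], [-3.54, -1.72, 0.23], [-3.68, -1.38, 0.24], [-3.79, -1.03, 0.24], [-3.88, -0.67, 0.24], [-3.92, -0.31, 0.24], [-3.93, 0.06, 0.23], [-3.91, 0.43, 0.24], [-3.85, 0.79, 0.24], [-3.76, 1.15, 0.24], [-3.64, 1.49, 0.24], [-3.49, 1.83, 0.23]]
[[0, 0, np.float64(0.094)], [0, 0, np.float64(0.093)], [0, 0, np.float64(0.094)], [0, 0, np.float64(0.093)], [0, 0, np.float64(0.094)], [0, 0, np.float64(0.093)], [0, 0, np.float64(0.094)], [0, 0, np.float64(0.093)], [0, 0, np.float64(0.094)], [0, 0, np.float64(0.093)], [0, 0, np.float64(0.094)], [0, 0, np.float64(0.093)], [0, 0, np.float64(0.094)]]
end [454.  11. 200.] 1.507
```

Call:
move_arm(slide=[[-3.2,-2.3,0.2],[-3.4,-2.0,0.2],[-3.5,-1.7,0.2],[-3.7,-1.4,0.3],[-3.8,-1.0,0.3],[-3.9,-0.7,0.2],[-3.9,-0.3,0.2],[-3.9,0.1,0.2]], delta_rot=[[0,0,0.09],[0,0,0.09],[0,0,0.1],[0,0,0.09],[0,0,0.09],[0,0,0.1],[0,0,0.09],[0,0,0.09]], grip=[0,0,0,0,0,0,0,0])

```text
time: 0.95
tool_pos: [360.3, 182.6, 213.2]
tcp_rot: [1.725, 2.626, 0.0]
wrist_force: [0.2, 1.5, 0.5]
opening: 85.5
grip_force: 0.0
```

Call:
move_arm(slide=[[-3.9,0.4,0.2],[-3.9,0.8,0.3],[-3.8,1.2,0.2],[-3.6,1.5,0.2],[-3.5,1.8,0.3],[0,0,0],[0,0,0]], delta_rot=[[0,0,0.1],[0,0,0.09],[0,0,0.09],[0,0,0.09],[0,0,0.1],[0,0,0],[0,0,0]], grip=[0,0,0,0,0,0,0])

```text
time: 1.65
tool_pos: [457.8, 12.5, 200.9]
tcp_rot: [-2.286, -2.154, 0.001]
wrist_force: [-1.0, 0.4, 0.4]
opening: 85.4
grip_force: 0.0
```

```bash
python3 - <<'E'
from h import *
d=grab('wrist','w1')
hsv=cv2.cvtColor(d['image'],cv2.COLOR_RGB2HSV)
m=cv2.inRange(hsv,(18,150,100),(35,255,255));print('yellow px',(m>0).sum())
r=cv2.inRange(hsv,(0,170,90),(6,255,255))|cv2.inRange(hsv,(174,170,90),(180,255,255))
N,_,s,c=cv2.connectedComponentsWithStats(r)
for i in range(1,N):
    if s[i,4]>20:print('red',c[i].round(),s[i,4],onz(d,c[i],22).round(1),onz(d,c[i],44).round(1))
pts=np.argwhere(m>0)[:,::-1].astype(np.float32)
rect=cv2.minAreaRect(pts)
for q in cv2.boxPoints(rect):print(q,onz(d,q,44).round(1))
plan((454,11,200),1.507,1)
E
```

```text
yellow px 5645
red [320. 115.] 274 [462.3  94.1  22. ] [462.3  93.8  44. ]
red [606. 220.] 266 [717.2  -7.9  22. ] [699.9  -1.2  44. ]
red [318. 272.] 49 [452.7 -42.2  22. ] [453.4 -33.2  44. ]
red [596. 289.] 228 [719.1 -77.5  22. ] [701.6 -66.1  44. ]
[298.99997 300.99997] [434.7 -59.9  44. ]
[298.99997 125.     ] [445.9  87.7  44. ]
[340.99997 125.     ] [477.9  85.8  44. ]
[340.99997 300.99997] [471.5 -62.1  44. ]
from [457.6  13.2 201.1] 1.513
[[-0.24, -0.34, 0.11]]
[[0, 0, np.float64(0.006)]]
end [454.  11. 200.] 1.507
```

View pics/w1.png

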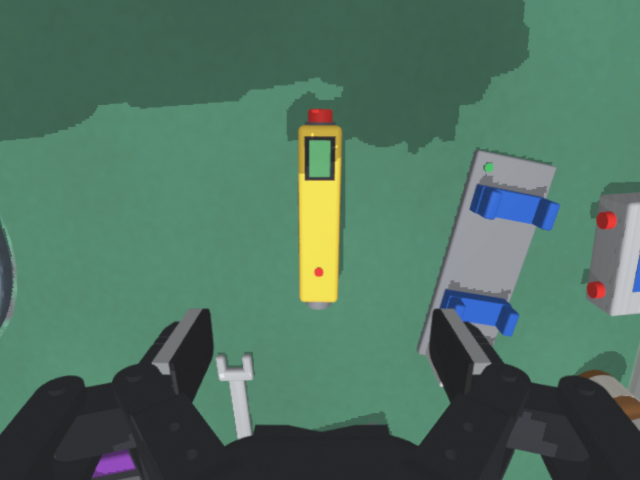

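The wrist picture shows the detector upright on its base with the screen up. Its yellow body runs from (299,125) to (341,301), the red button is at (320,115) and the nose at (318,305). The sizes agree (148 x 34 mm) and the TCP is over its middle, so I'll grasp.

Call:
move_arm(slide=[[0,0,4],[0,0,4.5],[0,0,4.5],[0,0,3.5],[0,0,2],[0,0,0.8],[0,0,0],[0,0,0]], delta_rot=[[0,0,0.01],[0,0,0],[0,0,0],[0,0,0],[0,0,0],[0,0,0],[0,0,0],[0,0,0]], grip=[0,0,0,0,0,0,0,0.3], grip_force=50)

```text
time: 2.5
tool_pos: [458.6, 13.5, 9.4]
tcp_rot: [2.294, 2.145, 0.002]
wrist_force: [0.1, -0.0, -0.2]
opening: 73.3
grip_force: 0.0
```

Call:
move_arm(slide=[[0,0,0],[0,0,0],[0,0,0],[0,0,0],[0,0,0],[0,0,0]], delta_rot=[[0,0,0],[0,0,0],[0,0,0],[0,0,0],[0,0,0],[0,0,0]], grip=[0.5,0.7,0.8,0.8,0.8,0.8])

```text
time: 3.1
tool_pos: [458.3, 13.1, 9.1]
tcp_rot: [2.295, 2.144, 0.001]
wrist_force: [-3.4, 0.9, 11.2]
opening: 33.5
grip_force: 50.1
```

Call:
move_arm(slide=[[0,0,-1],[0,0,-3],[0,0,-4],[0,0,-4],[0,0,-2],[0,0,0]], delta_rot=[[0,0,0],[0,0,0],[0,0,0],[0,0,0],[0,0,0],[0,0,0]], grip=[0.8,0.8,0.8,0.8,0.8,0.8])

```text
time: 3.7
tool_pos: [459.5, 13.0, 151.5]
tcp_rot: [2.293, 2.142, 0.006]
wrist_force: [0.3, -0.6, -3.3]
opening: 33.4
grip_force: 51.1
```

```bash
python3 - <<'E'
from h import *
s=load('scene0')
print('sensorb',onz(s,(480,278),30).round(),'cup',onz(s,(361,356),42).round())
plan((520,185,145),1.6,6)
E
```

```text
sensorb [311. 306.  30.] cup [681. 216.  42.]
from [459.5  13.  151.5] 1.503
[[2.93, 0.81, 0.11], [2.91, 0.86, 0.11], [2.9, 0.9, 0.11], [2.89, 0.96, 0.1], [2.87, 1.0, 0.11], [2.85, 1.04, 0.11]]
[[0, 0, np.float64(-0.016)], [0, 0, np.float64(-0.016)], [0, 0, np.float64(-0.017)], [0, 0, np.float64(-0.016)], [0, 0, np.float64(-0.016)], [0, 0, np.float64(-0.016)]]
end [520. 185. 145.] 1.6
```

Call:
move_arm(slide=[[2.9,0.8,0.1],[2.9,0.9,0.1],[2.9,0.9,0.1],[2.9,1.0,0.1],[2.9,1.0,0.1],[2.8,1.0,0.2],[0,0,0],[0,0,0]], delta_rot=[[0,0,-0.016],[0,0,-0.016],[0,0,-0.016],[0,0,-0.016],[0,0,-0.016],[0,0,-0.016],[0,0,0],[0,0,0]], grip=[0.8,0.8,0.8,0.8,0.8,0.8,0.8,0.8])

```text
time: 4.5
tool_pos: [518.0, 184.6, 140.1]
tcp_rot: [-2.189, -2.253, 0.003]
wrist_force: [0.6, -0.7, -3.5]
opening: 33.4
grip_force: 51.0
```

```bash
python3 - <<'E'
from h import *
d=grab('wrist','w2');grab('side','s2')
print(robot.read_state()['tool_pos'])
E
```

```text
[518.16779704 183.75524276 140.71417426]
```

View pics/w2.png

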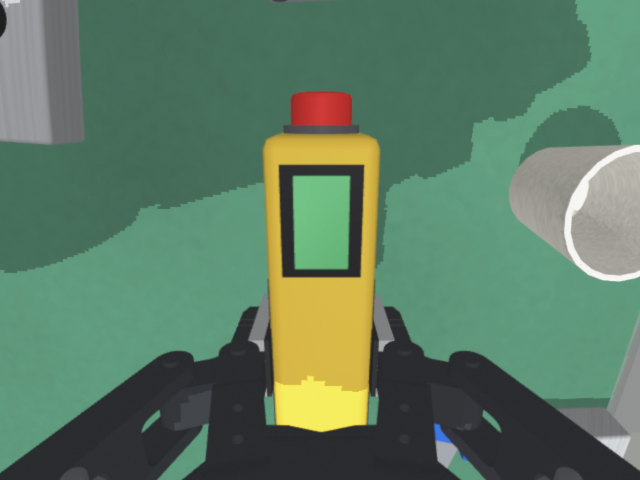

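The wrist picture shows the detector held square with the screen up and the button out at (321,108). The striker is just above the frame, so I'll lower and move closer.

Call:
move_arm(slide=[[1,0,3],[1,0,3],[1,0,2],[1,0,0.8],[0.3,0,0],[0,0,0],[0,0,0]], delta_rot=[[0,0,0],[0,0,0],[0,0,0],[0,0,0],[0,0,0],[0,0,0],[0,0,0]], grip=[0.8,0.8,0.8,0.8,0.8,0.8,0.8])

```text
time: 5.3
tool_pos: [518.3, 227.3, 54.5]
tcp_rot: [2.19, 2.251, 0.002]
wrist_force: [-0.2, 0.1, -3.2]
opening: 33.6
grip_force: 50.9
```

```bash
python3 - <<'E'
from h import *
d=grab('wrist','w3');a=grab('scene','sc3');b=grab('side','s3')
r=lambda i,x,y,w,h:cv2.resize(i[y:y+h,x:x+w,::-1],(400,300),interpolation=cv2.INTER_CUBIC)
w=d['image'];cv2.imwrite('pics/crop3.png',np.vstack([np.hstack([r(a['image'],400,270,120,90),r(b['image'],180,160,120,90)]),np.hstack([r(w,0,0,640,480),r(w,200,0,240,180)])]))
print(robot.read_state()['tool_pos'])
E
```

```text
[518.00630581 227.24665814  54.07297849]
```

View pics/crop3.png

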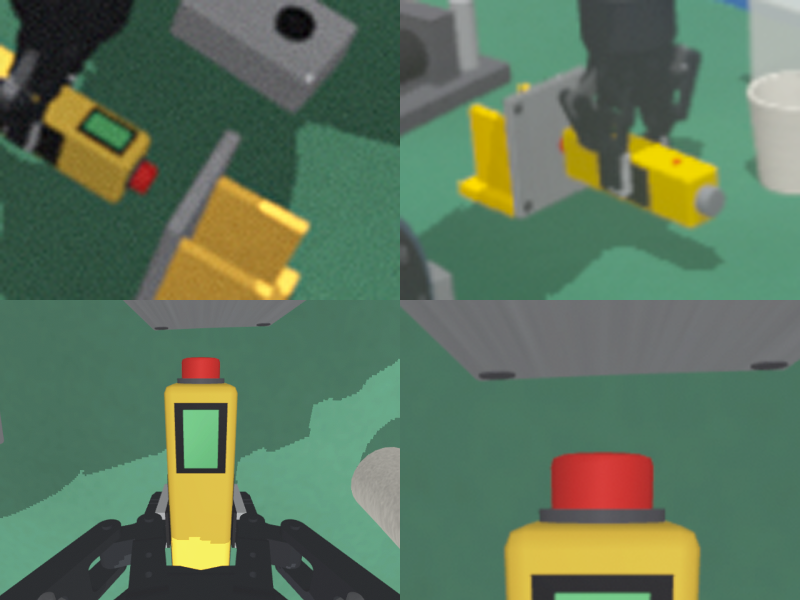

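The crop shows the held detector level in front of the plate's bare face. The plate's bottom edge is at wrist (246,47) to (432,40), and the button is at wrist (321,100).

```bash
python3 - <<'E'
from h import *
d=load('w3')
g=cv2.cvtColor(d['image'],cv2.COLOR_RGB2HSV)
P=[]
for u in range(265,421,5):
    col=g[:,u,1].astype(int); v=[i for i in range(10,90) if col[i]<60]
    P.append(onz(d,(u,max(v)+.5),0)[:2])
P=np.array(P);k=np.polyfit(P[:,0],P[:,1],1);print(P[[0,-1]].round(1),k, 'resid',np.abs(np.polyval(k,P[:,0])-P[:,1]).max().round(1))
for p in((246,47),(432,40)):print(onz(d,p,0).round(1))
print('button',onz(d,(321,97),67).round(1)); plan((520,240,52),np.pi/2+np.arctan(k[0]),1)
E
```

```text
[[489.2 338.1]
 [563.2 343.2]] [6.54251777e-02 3.06159879e+02] resid 0.2
[480.  338.2   0. ]
[569.  344.1   0. ]
button [516.6 312.2  67. ]
from [518.  227.2  54.1] 1.598
[[1.27, 0.23, 0.21]]
[[0, 0, np.float64(-0.038)]]
end [520. 240.  52.] 1.636
```

Call:
move_arm(slide=[[0.5,0.7,0.1],[0.4,0.7,0.1],[0,0,0],[0.4,0,0],[0.3,0,0],[0.2,0,0],[0,0,0]], delta_rot=[[0,0,-0.02],[0,0,-0.02],[0,0,0],[0,0,0],[0,0,0],[0,0,0],[0,0,0]], grip=[0.8,0.8,0.8,0.8,0.8,0.8,0.8], grip_force=80)

```text
time: 6.15
tool_pos: [530.5, 246.3, 51.3]
tcp_rot: [2.144, 2.296, 0.0]
wrist_force: [0.8, -0.6, -2.8]
opening: 33.0
grip_force: 83.7
```

Call:
move_arm(slide=[[0.2,0,0],[0.2,0,0],[0.2,0,0],[0,0,0]], delta_rot=[[0,0,0],[0,0,0],[0,0,0],[0,0,0]], grip=[0.8,0.8,0.8,0.8])

```text
time: 6.55
tool_pos: [530.2, 252.2, 51.3]
tcp_rot: [2.144, 2.296, 0.0]
wrist_force: [-0.5, 0.2, -3.4]
opening: 33.1
grip_force: 83.7
```

Call:
move_arm(slide=[[0.2,0,0],[0.2,0,0],[0.2,0,0],[0,0,0]], delta_rot=[[0,0,0],[0,0,0],[0,0,0],[0,0,0]], grip=[0.8,0.8,0.8,0.8])

```text
time: 6.95
tool_pos: [529.8, 257.5, 51.3]
tcp_rot: [2.144, 2.295, -0.001]
wrist_force: [0.0, -4.0, -2.7]
opening: 32.7
grip_force: 84.0
```

Call:
move_arm(slide=[[0.2,0,0],[0.2,0,0],[0,0,0]], delta_rot=[[0,0,0],[0,0,0],[0,0,0]], grip=[0.8,0.8,0.8])

```text
time: 7.25
tool_pos: [529.5, 261.4, 51.2]
tcp_rot: [2.145, 2.295, -0.001]
wrist_force: [0.2, -4.9, -1.7]
opening: 33.1
grip_force: 84.1
```

Call:
move_arm(slide=[[0.2,0,0],[0.1,0,0],[0,0,0]], delta_rot=[[0,0,0],[0,0,0],[0,0,0]], grip=[0.8,0.8,0.8])

```text
time: 7.55
tool_pos: [529.3, 262.8, 51.3]
tcp_rot: [2.144, 2.292, -0.004]
wrist_force: [0.3, -17.5, 3.2]
opening: 32.7
grip_force: 84.8
```

Call:
move_arm(slide=[[0.1,0,0],[0.1,0,0],[0,0,0]], delta_rot=[[0,0,0],[0,0,0],[0,0,0]], grip=[0.8,0.8,0.8])

```text
time: 7.85
tool_pos: [529.3, 262.9, 51.2]
tcp_rot: [2.144, 2.289, -0.008]
wrist_force: [1.0, -33.0, 8.9]
opening: 33.0
grip_force: 85.5
```

The force rose to 33 N against a hard stop, so the button is bottomed. I'll back off and head for the dock.

Call:
move_arm(slide=[[-1,0,0],[-3,0,-1],[-4,0,-4],[-2,0,-4],[0,0,0],[0,0,0]], delta_rot=[[0,0,0],[0,0,0],[0,0,0],[0,0,0],[0,0,0],[0,0,0]], grip=[0.8,0.8,0.8,0.8,0.8,0.8])

```text
time: 8.45
tool_pos: [536.3, 171.6, 137.3]
tcp_rot: [2.145, 2.294, 0.003]
wrist_force: [0.4, 0.5, -3.9]
opening: 33.1
grip_force: 84.3
```

```bash
python3 - <<'E'
from h import *
d=grab('wrist','w4')
g=cv2.cvtColor(d['image'],cv2.COLOR_RGB2HSV)
for f in('w2','w3','w4'):
    im=load(f)['image'];g=cv2.cvtColor(im,cv2.COLOR_RGB2HSV)
    m=(cv2.inRange(g,(0,150,60),(8,255,255))|cv2.inRange(g,(172,150,60),(180,255,255)))[:200,250:390]
    y,x=np.nonzero(m);print(f,'red rows',y.min(),y.max(),'cols',x.min()+250,x.max()+250)
# dock from w1 (wrist from above)
w=load('w1');g=cv2.cvtColor(w['image'],cv2.COLOR_RGB2HSV)
m=cv2.inRange(g,(105,150,80),(125,255,255));N,L,s,c=cv2.connectedComponentsWithStats(m)
for i in range(1,N):
    if s[i,4]>100:print('blue',c[i].round(),s[i,:])
plan((613,-40,140),1.33,8)
E
```

```text
w2 red rows 92 124 cols 291 351
w3 red rows 92 124 cols 291 351
w4 red rows 121 124 cols 293 349
blue [514. 207.] [ 471  185   89   45 2393]
blue [637. 279.] [633 259   7  33 120]
blue [482. 310.] [ 441  290   78   46 1940]
from [535.4 171.9 136.1] 1.639
[[-2.71, 0.79, -0.05], [-2.67, 0.89, -0.05], [-2.64, 0.99, -0.04], [-2.6, 1.1, -0.05], [-2.56, 1.19, -0.05], [-2.51, 1.3, -0.05], [-2.45, 1.38, -0.05], [-2.4, 1.48, -0.05]]
[[0, 0, np.float64(0.039)], [0, 0, np.float64(0.038)], [0, 0, np.float64(0.039)], [0, 0, np.float64(0.038)], [0, 0, np.float64(0.039)], [0, 0, np.float64(0.038)], [0, 0, np.float64(0.039)], [0, 0, np.float64(0.039)]]
end [613. -40. 140.] 1.33
```

The button is in: only 4 rows of red show, against 33 before. The detector has not slipped in the grip. On to above the dock.

Call:
move_arm(slide=[[-2.7,0.8,0],[-2.7,0.9,0],[-2.6,1.0,0],[-2.6,1.1,0],[-2.6,1.2,0],[-2.5,1.3,0],[-2.4,1.4,0],[-2.4,1.5,-0.4]], delta_rot=[[0,0,0.039],[0,0,0.039],[0,0,0.039],[0,0,0.039],[0,0,0.039],[0,0,0.039],[0,0,0.038],[0,0,0.038]], grip=[0.8,0.8,0.8,0.8,0.8,0.8,0.8,0.8])

```text
time: 9.3
tool_pos: [613.1, -40.0, 138.4]
tcp_rot: [-2.472, -1.935, 0.004]
wrist_force: [-0.5, 0.2, -3.7]
opening: 32.9
grip_force: 84.0
```

Call:
move_arm(slide=[[0,0,0],[0,0,0]], delta_rot=[[0,0,0],[0,0,0]], grip=[0.8,0.8])

```text
time: 9.5
tool_pos: [613.2, -39.5, 139.0]
tcp_rot: [-2.472, -1.936, 0.003]
wrist_force: [-0.1, -0.5, -3.6]
opening: 33.2
grip_force: 84.1
```

```bash
python3 - <<'E'
from h import *
d=grab('wrist','w5');b=grab('side','s5')
r=lambda i,x,y,w,h:cv2.resize(i[y:y+h,x:x+w,::-1],(400,300),interpolation=cv2.INTER_CUBIC)
a=cv2.resize(d['image'][:360,80:560,::-1],(800,600))
cv2.imwrite('pics/crop4.png',a)
print(robot.read_state()['tool_pos'],robot.read_state()['tcp_rot'])
E
```

```text
[613.12908843 -38.78355092 139.53627924] [-2.47079152e+00 -1.93795029e+00  1.92657357e-03]
```

View pics/crop4.png

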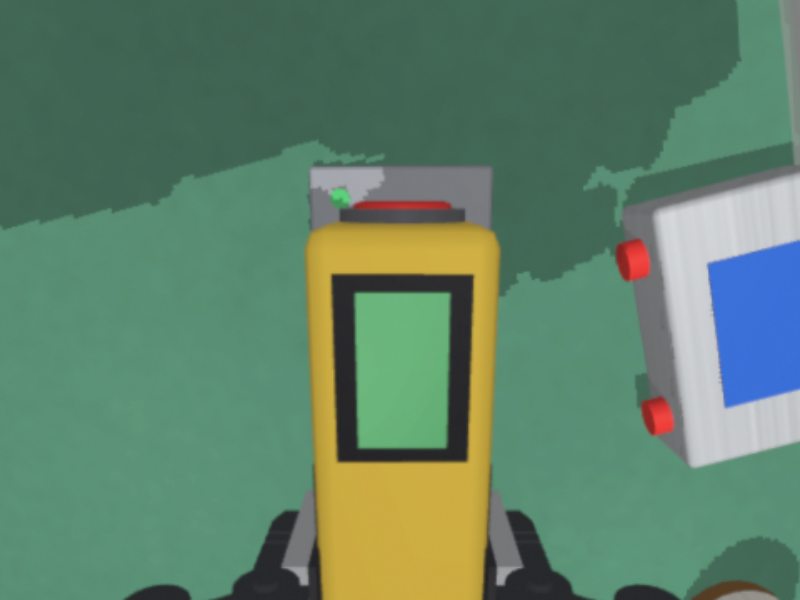

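The close picture shows the dock base's end edge parallel to the image rows at crop (310,167) to (492,167), so the yaw is right. The button is in, and the dock is otherwise hidden under the detector.

```bash
python3 - <<'E'
from h import *
d=load('w5');w=load('w1')
px=lambda x,y:(80+x/1.6667,y/1.6667)
A,B=onz(d,px(310,167),10),onz(d,px(492,167),10);print('end corners',A.round(1),B.round(1),np.linalg.norm(A-B).round(1))
n=(B-A)[:2]/np.linalg.norm((B-A)[:2]);x=np.array([-n[1],n[0]]);yaw=np.arctan2(x[1],x[0]);print('yaw',yaw.round(3),'endmid',((A+B)/2).round(1))
M=((A+B)/2)[:2]
loc=lambda p:np.array([(p[:2]-M)@x,(p[:2]-M)@n]).round(1)
# same corners in w1
for p in((480,151),(554,167)):q=onz(w,p,10);print('w1 corner',q.round(1),loc(q))
# blue contours in w1 approx corners, tops z=43
g=cv2.cvtColor(w['image'],cv2.COLOR_RGB2HSV);m=cv2.inRange(g,(105,150,80),(125,255,255))
for c in cv2.findContours(m,cv2.RETR_EXTERNAL,cv2.CHAIN_APPROX_NONE)[0]:
    if cv2.contourArea(c)>800:
        for q in cv2.approxPolyDP(c,3,True)[:,0]:print(q,loc(onz(w,q,43)),loc(onz(w,q,25)))
        print('--')
s=load('scene0');c1=lambda x,y:(230+x/2.5,220+y/2.5)
print('port',loc(onz(s,c1(73,68),62)),loc(onz(s,c1(130,42),62)))
for p in((106,115),(155,90),(163,180),(213,155)):print('wall',loc(onz(s,c1(*p),43)))
E
```

```text
end corners [599.   57.9  10. ] [671.2  40.1  10. ] 74.3
yaw 1.329 endmid [635.1  49.   10. ]
w1 corner [599.9  57.4  10. ] [ -0.2 -36.3]
w1 corner [668.6  40.5  10. ] [-0.3 34.6]
[446 290] [-120.6  -43.6] [-127.7  -35.6]
[441 307] [-137.4  -43.2] [-145.5  -35.2]
[453 307] [-135.5  -32.5] [-143.5  -23.9]
[464 321] [-147.4  -18.4] [-156.1   -8.9]
[496 325] [-146.3   12.3] [-154.9   23.7]
[503 334] [-154.2   22.1] [-163.3   34. ]
[511 335] [-154.   30.] [-163.1   42.4]
[518 314] [-132.    28.9] [-139.8   41.2]
[503 299] [-120.     9.9] [-127.1   21.1]
--
[477 186] [-27.5 -44.3] [-29.  -36.4]
[471 206] [-44.3 -44.3] [-46.8 -36.4]
[475 212] [-48.5 -39.5] [-51.3 -31.3]
[488 218] [-51.3 -27.2] [-54.3 -18.2]
[498 216] [-48.1 -19.3] [-50.9  -9.9]
[551 228] [-49.4  29.5] [-52.3  41.8]
[557 203] [-28.   26.8] [-29.6  39. ]
--
port [-197.3   32.2] [-196.   -33.6]
wall [-140.9   29.3]
wall [-141.4  -27.9]
wall [-43.2  26.8]
wall [-41.1 -28.4]
```

The seat comes out at (613,-39) with yaw 1.33. The TCP is already there, so I'll lower.

Call:
move_arm(slide=[[0,0,3],[0,0,3],[0,0,2],[0,0,1],[0,0,0.6],[0,0,0.2],[0,0,0],[0,0,0]], delta_rot=[[0,0,0],[0,0,0],[0,0,0],[0,0,0],[0,0,0],[0,0,0],[0,0,0],[0,0,0]], grip=[0.8,0.8,0.8,0.8,0.8,0.8,0.8,0.8])

```text
time: 10.4
tool_pos: [614.3, -39.9, 43.6]
tcp_rot: [2.473, 1.937, 0.002]
wrist_force: [-0.1, 0.2, -2.9]
opening: 32.9
grip_force: 84.1
```

Call:
move_arm(slide=[[0,0,0.1],[0,0,0.1],[0,0,0]], delta_rot=[[0,0,0],[0,0,0],[0,0,0]], grip=[0.8,0.8,0.8])

```text
time: 10.7
tool_pos: [613.8, -39.9, 40.7]
tcp_rot: [2.473, 1.937, 0.0]
wrist_force: [0.4, 0.8, -3.8]
opening: 33.1
grip_force: 84.1
```

Call:
move_arm(slide=[[0,0,0.2],[0,0,0.2],[0,0,0.1],[0,0,0]], delta_rot=[[0,0,0],[0,0,0],[0,0,0],[0,0,0]], grip=[0.8,0.8,0.8,0.8], grip_force=50)

```text
time: 11.1
tool_pos: [613.6, -39.9, 35.4]
tcp_rot: [-2.473, -1.937, 0.0]
wrist_force: [0.0, 0.2, -4.3]
opening: 32.9
grip_force: 84.1
```

Call:
move_arm(slide=[[0,0,0.1],[0,0,0.1],[0,0,0]], delta_rot=[[0,0,0],[0,0,0],[0,0,0]], grip=[0.8,0.8,0.8])

```text
time: 11.4
tool_pos: [613.9, -39.9, 34.2]
tcp_rot: [2.473, 1.937, 0.001]
wrist_force: [-3.0, 1.3, 5.3]
opening: 33.2
grip_force: 85.2
```

Seated. Now I'll release gently and retract.

Call:
move_arm(slide=[[0,0,0],[0,0,0],[0,0,0],[0,0,0],[0,0,0]], delta_rot=[[0,0,0],[0,0,0],[0,0,0],[0,0,0],[0,0,0]], grip=[0.58,0.54,0.5,0.4,0.3])

```text
time: 11.9
tool_pos: [613.8, -39.9, 33.6]
tcp_rot: [2.473, 1.937, -0.0]
wrist_force: [0.3, -0.3, -0.0]
opening: 59.6
grip_force: 0.0
```

Call:
move_arm(slide=[[0,0,0],[0,0,-1],[0,0,-3],[0,0,-4],[0,0,-4],[0,0,-4],[0,0,-2],[0,0,0]], delta_rot=[[0,0,0],[0,0,0],[0,0,0],[0,0,0],[0,0,0],[0,0,0],[0,0,0],[0,0,0]], grip=[0.3,0.3,0.3,0.3,0.3,0.3,0.3,0.3])

```text
time: 12.7
tool_pos: [615.1, -40.0, 217.8]
tcp_rot: [2.47, 1.935, 0.007]
wrist_force: [0.4, -0.0, 0.4]
opening: 59.5
grip_force: 0.0
```

```bash
python3 - <<'E'
from h import *
d=grab('wrist','w6');a=grab('scene','sc6');b=grab('side','s6')
r=lambda i,x,y,w,h:cv2.resize(i[y:y+h,x:x+w,::-1],(400,300),interpolation=cv2.INTER_CUBIC)
cv2.imwrite('pics/crop5.png',np.vstack([np.hstack([r(a['image'],230,210,120,90),r(b['image'],300,200,120,90)]),np.hstack([r(d['image'],0,0,640,480),r(a['image'],225,155,80,60)])]))
print(robot.read_state()['tool_pos'])
E
```

```text
[613.43980395 -39.89299029 213.17284478]
```

View pics/crop5.png

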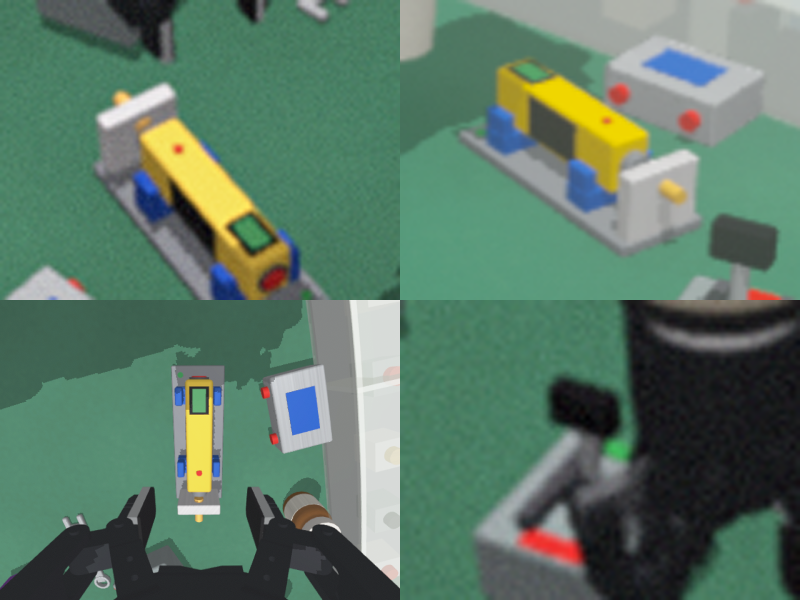

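The composite shows the detector lying in both saddles, screen up with its nose at the port (wrist view about (200,420) in the crop). The button is in and nothing nearby has been disturbed. Next is the grey cut-out.

```bash
python3 - <<'E'
from h import *
s=load('scene0');e=load('side0')
print('purple',onz(e,(316,355),50).round(),onz(s,(324,163),50).round(),'wrench',onz(s,(310,200),5).round(),'can',onz(s,(177,207),60).round(),'jar',onz(s,(202,266),45).round())
plan((522,-285,205),0.266,8)
E
```

```text
purple [ 216. -287.   50.] [ 234. -267.   50.] wrench [ 354. -218.    5.] can [ 664. -427.   60.] jar [ 746. -221.   45.]
from [613.4 -39.9 213.2] 1.329
[[-3.25, -0.38, 0.1], [-3.27, 0.06, 0.1], [-3.23, 0.49, 0.11], [-3.14, 0.92, 0.1], [-2.99, 1.32, 0.1], [-2.79, 1.71, 0.1], [-2.54, 2.06, 0.11], [-2.24, 2.38, 0.1]]
[[0, 0, np.float64(0.133)], [0, 0, np.float64(0.133)], [0, 0, np.float64(0.133)], [0, 0, np.float64(0.132)], [0, 0, np.float64(0.133)], [0, 0, np.float64(0.133)], [0, 0, np.float64(0.133)], [0, 0, np.float64(0.133)]]
end [ 522. -285.  205.] 0.266
```

Call:
move_arm(slide=[[-3.3,-0.4,0.1],[-3.3,0,0.1],[-3.2,0.5,0.1],[-3.1,0.9,0.1],[-3.0,1.3,0.1],[-2.8,1.7,0.1],[-2.5,2.1,0.1],[-2.2,2.4,0.1]], delta_rot=[[0,0,0.133],[0,0,0.133],[0,0,0.133],[0,0,0.133],[0,0,0.133],[0,0,0.133],[0,0,0.133],[0,0,0.132]], grip=[1,1,1,1,1,1,1,1])

```text
time: 13.65
tool_pos: [521.0, -285.8, 204.4]
tcp_rot: [-3.114, -0.408, 0.003]
wrist_force: [0.6, -1.0, 0.2]
opening: -0.0
grip_force: 0.0
```

Call:
move_arm(slide=[[0,0,0],[0,0,0],[0,0,0]], delta_rot=[[0,0,0],[0,0,0],[0,0,0]], grip=[1,1,1])

```text
time: 13.95
tool_pos: [522.1, -284.2, 205.1]
tcp_rot: [-3.113, -0.419, 0.001]
wrist_force: [0.3, 0.1, -0.4]
opening: -0.2
grip_force: 0.0
```

```bash
python3 - <<'E'
from h import *
d=grab('wrist','w7');b=grab('side','s7')
r=lambda i,x,y,w,h:cv2.resize(i[y:y+h,x:x+w,::-1],(400,300),interpolation=cv2.INTER_CUBIC)
cv2.imwrite('pics/crop6.png',np.hstack([r(d['image'],0,0,640,480),r(b['image'],340,220,120,90)]))
plan((522,-285,103),0.266,4)
E
```

```text
from [ 522.4 -284.   205.4] 0.268
[[-0.02, 0.02, 2.56], [-0.01, 0.02, 2.56], [-0.02, 0.03, 2.56], [-0.01, 0.02, 2.56]]
[[0, 0, np.float64(0.0)], [0, 0, np.float64(0.001)], [0, 0, np.float64(0.0)], [0, 0, np.float64(0.001)]]
end [ 522. -285.  103.] 0.266
```

View pics/crop6.png

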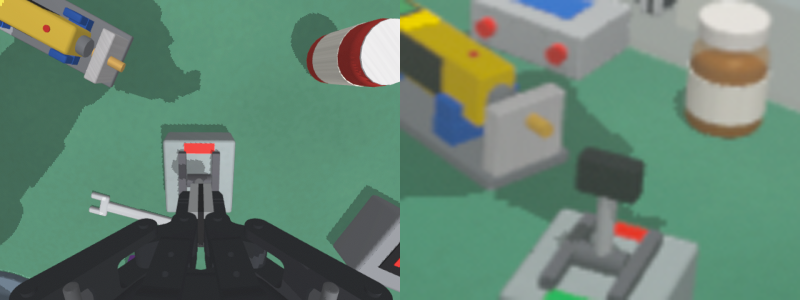

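The wrist crop shows the grey cut-out square to the tool, its centre at crop (199,170), with the red (ON) mark towards tool +x. The lever is near upright. Now I'll lower on the ON side and push to OFF.

Call:
move_arm(slide=[[0,0,3],[0,0,3.5],[0,0,2.5],[0,0,1.2],[0,0,0],[-1.5,0,0],[-1.5,0,0],[-1.0,0,0]], delta_rot=[[0,0,0],[0,0,0],[0,0,0],[0,0,0],[0,0,0],[0,0,0],[0,0,0],[0,0,0]], grip=[1,1,1,1,1,1,1,1])

```text
time: 14.85
tool_pos: [483.8, -295.8, 105.3]
tcp_rot: [3.113, 0.417, 0.003]
wrist_force: [5.0, 1.7, 4.4]
opening: -0.0
grip_force: 2.7
```

Call:
move_arm(slide=[[-0.8,0,0],[-0.8,0,0],[-0.6,0,0],[-0.4,0,0],[0,0,0]], delta_rot=[[0,0,0],[0,0,0],[0,0,0],[0,0,0],[0,0,0]], grip=[1,1,1,1,1])

```text
time: 15.35
tool_pos: [458.5, -302.5, 104.1]
tcp_rot: [3.113, 0.416, 0.001]
wrist_force: [1.9, 0.5, 1.6]
opening: -0.1
grip_force: 0.8
```

Call:
move_arm(slide=[[-0.2,0,0],[-0.2,0,0],[0,0,0]], delta_rot=[[0,0,0],[0,0,0],[0,0,0]], grip=[1,1,1])

```text
time: 15.65
tool_pos: [454.8, -303.3, 103.7]
tcp_rot: [3.114, 0.416, 0.001]
wrist_force: [4.4, 0.7, 1.4]
opening: 0.1
grip_force: 1.9
```

Call:
move_arm(slide=[[-0.2,0,0],[-0.1,0,0],[0,0,0]], delta_rot=[[0,0,0],[0,0,0],[0,0,0]], grip=[1,1,1])

```text
time: 15.95
tool_pos: [453.9, -303.7, 104.3]
tcp_rot: [-3.113, -0.418, -0.007]
wrist_force: [18.4, 5.8, -0.4]
opening: 0.3
grip_force: 7.7
```

There is a hard stop at 18 N where the geometry predicted full OFF. Now over to the other side and throw it to ON.

Call:
move_arm(slide=[[1.0,0,0],[1.0,0,-2],[0,0,-3.5],[-2,0,0],[-4,0,0],[-3,0,0],[0,0,0],[0,0,0]], delta_rot=[[0,0,0],[0,0,0],[0,0,0],[0,0,0],[0,0,0],[0,0,0],[0,0,0],[0,0,0]], grip=[1,1,1,1,1,1,1,1])

```text
time: 16.75
tool_pos: [383.8, -322.6, 158.7]
tcp_rot: [-3.114, -0.414, 0.001]
wrist_force: [-0.1, -0.2, -0.6]
opening: 0.0
grip_force: 0.0
```

```bash
python3 - <<'E'
from h import *
grab('side','s8');b=load('s8')['image'][225:315,340:460,::-1]
a=grab('scene','sc8')['image'][155:215,225:305,::-1]
r=lambda i:cv2.resize(i,(400,300),interpolation=cv2.INTER_CUBIC)
cv2.imwrite('pics/crop7.png',np.hstack([r(b),r(a)]))
p=robot.read_state()['tool_pos'];x=np.array([.965,.263]);print(p,(p[:2]-[464,-300.5])@x,(p[:2]-[464,-300.5])@[-.263,.965])
E
```

```text
[ 384.72501256 -322.3449018   158.58926727] -82.24557205224284 -0.2310085412246119
```

View pics/crop7.png

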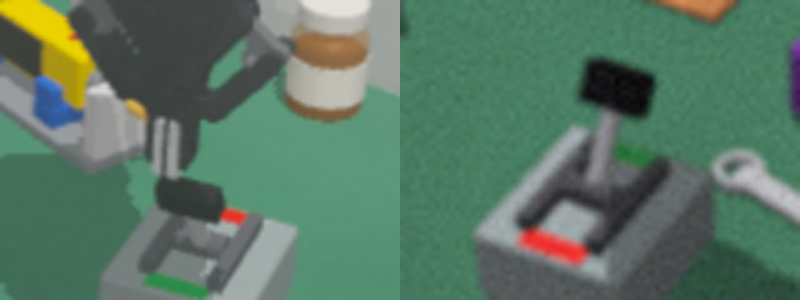

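The crop shows the lever leaning fully to the green (OFF) side, grip at scene (348,172) and side (397,285). Lowering and pushing to ON.

Call:
move_arm(slide=[[0,0,2.5],[0,0,2.0],[0,0,1.0],[0,0,0],[1.5,0,0],[1.5,0,0],[1.5,0,0],[1.2,0,0]], delta_rot=[[0,0,0],[0,0,0],[0,0,0],[0,0,0],[0,0,0],[0,0,0],[0,0,0],[0,0,0]], grip=[1,1,1,1,1,1,1,1])

```text
time: 17.65
tool_pos: [441.0, -307.4, 104.6]
tcp_rot: [3.112, 0.417, 0.0]
wrist_force: [-4.7, -1.6, 3.4]
opening: -0.3
grip_force: 2.3
```

Call:
move_arm(slide=[[1.0,0,0],[1.0,0,0],[0.8,0,0],[0.4,0,0],[0,0,0]], delta_rot=[[0,0,0],[0,0,0],[0,0,0],[0,0,0],[0,0,0]], grip=[1,1,1,1,1])

```text
time: 18.15
tool_pos: [470.8, -298.7, 103.6]
tcp_rot: [-3.113, -0.417, -0.0]
wrist_force: [-0.3, -0.6, -0.0]
opening: -0.3
grip_force: 0.0
```

Call:
move_arm(slide=[[0.2,0,0],[0.2,0,0],[0,0,0]], delta_rot=[[0,0,0],[0,0,0],[0,0,0]], grip=[1,1,1])

```text
time: 18.45
tool_pos: [473.8, -298.0, 103.6]
tcp_rot: [-3.114, -0.416, 0.0]
wrist_force: [-3.8, -0.7, -1.1]
opening: 0.1
grip_force: 1.3
```

Call:
move_arm(slide=[[0.1,0,0],[0.1,0,0],[0,0,0]], delta_rot=[[0,0,0],[0,0,0],[0,0,0]], grip=[1,1,1])

```text
time: 18.75
tool_pos: [475.9, -297.5, 103.7]
tcp_rot: [-3.114, -0.416, 0.0]
wrist_force: [-4.4, -0.5, -1.0]
opening: -0.0
grip_force: 1.8
```

Call:
move_arm(slide=[[0.1,0,0],[0.1,0,0],[0,0,0]], delta_rot=[[0,0,0],[0,0,0],[0,0,0]], grip=[1,1,1])

```text
time: 19.05
tool_pos: [477.3, -297.1, 103.6]
tcp_rot: [3.114, 0.416, -0.002]
wrist_force: [-8.6, -2.7, 1.0]
opening: 0.0
grip_force: 4.0
```

Call:
move_arm(slide=[[0.1,0,0],[0,0,0]], delta_rot=[[0,0,0],[0,0,0]], grip=[1,1])

```text
time: 19.25
tool_pos: [477.5, -297.1, 103.5]
tcp_rot: [3.114, 0.415, -0.004]
wrist_force: [-13.8, -5.2, 4.2]
opening: -0.1
grip_force: 7.0
```

Hard stop at ON. I'll back away, rise and check.

Call:
move_arm(slide=[[-1,0,0],[-2,0,-1],[-1,0,-4],[0,0,-4],[0,0,-4],[-3,0,0],[-2,0,0],[0,0,0]], delta_rot=[[0,0,0],[0,0,0],[0,0,0],[0,0,0],[0,0,0],[0,0,0],[0,0,0],[0,0,0]], grip=[1,1,1,1,1,1,1,1])

```text
time: 20.05
tool_pos: [390.8, -321.0, 234.6]
tcp_rot: [3.113, 0.414, 0.003]
wrist_force: [0.5, -0.6, 0.4]
opening: -0.4
grip_force: 0.0
```

```bash
python3 - <<'E'
from h import *
a=grab('scene','sc9')['image'][:,:,::-1];b=grab('side','s9')['image'][:,:,::-1]
r=lambda i,w,h:cv2.resize(i,(w,h),interpolation=cv2.INTER_CUBIC)
cv2.imwrite('pics/crop8.png',np.vstack([np.hstack([r(a[155:215,225:305],400,300),r(b[225:315,340:460],400,300)]),np.hstack([r(a,400,300),r(b,400,300)])]))
print(robot.read_state()['wrist_force'],robot.read_state()['tool_pos'])
E
```

```text
[0.21389271 0.44470613 0.26676903] [ 392.17559553 -320.55466306  234.06428499]
```

View pics/crop8.png

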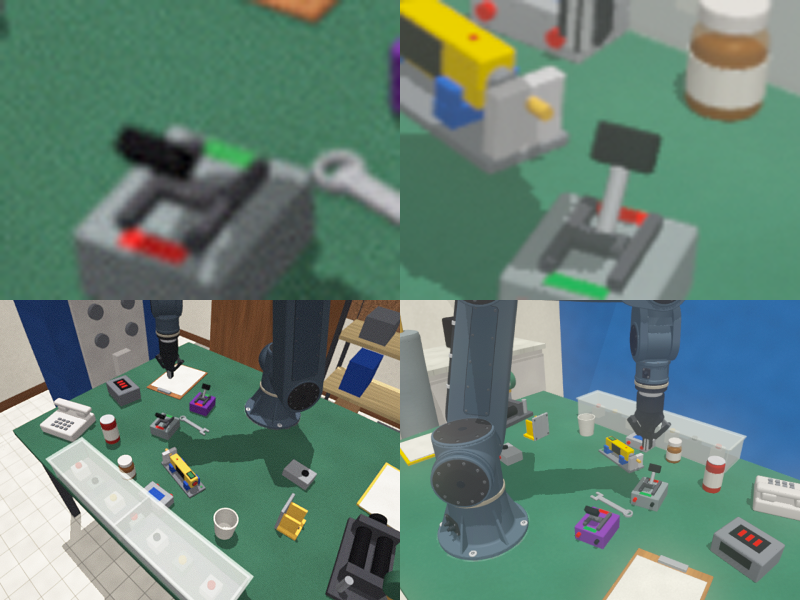

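The lever leans fully to the red (ON) side (grip at scene crop (160,150)). The detector is in the dock, the bystanders are in place and the arm is clear. Handing in.

```bash
python3 -c "
from cell import robot
print(robot.job_done())"
```

```text
the job is handed in; nothing more can be done
None
```

The job is handed in at about 20 s: the detector's button was pushed fully in on the striker, the detector was released in the dock screen up with its nose to the gas port, and the cut-out was thrown to OFF then ON, each to a hard stop; bystanders looked unmoved in the last pictures.

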